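Sweep off the tray-lamp switches at a gem stand

ROBOT

A 6-joint arm with a two-finger parallel gripper is mounted at the origin on a cart in front of the work surface, level with it; the furniture and walls round the work are solid. World frame = base frame: x ahead of the robot, y to its left, z up, the work surface at z = 0. Lengths are in m, angles in degrees, forces in N, time in s.
With the tool pointing down it reaches from about 0.375 to 0.975 m from the base axis. Payload 3.8 kg.
Tool frame: the origin (TCP) lies between the finger pads; the fingertips stand 11 mm ahead of it and the grasp point (between the pads) lies 8 mm behind it; z points along the fingers, x is the direction in which the jaws open and shut, and the axes are right-handed (so a half turn about z gives the same grasp; the last joint's range is limited). The gripper opens to 85 mm and grips with 20 to 120 N. Pads are 22 mm wide; open, the fingers measure 114 mm over their backs; the gripper's body (76 mm by 85 mm) begins 54 mm behind the grasp point. The pads swing forward as they close: fully open they stand 13 mm farther back than shut.
Start: joints at [-71.557, 15.12, 91.902, -0, 72.978, -2.114], TCP at [0.237, -0.632, 0.242] pointing down, gripper open.
Joint ranges: [-150.88, 150.88], [-54.13, 125.18], [17.81, 147.31], [-75.09, 255.09], [0, 152.58], [-146.25, 146.25]. Speed limits (degrees/s): [147.25, 147.25, 180, 180, 180, 180].

INTERFACE

Orientations are given as a 3x3 rotation matrix whose columns are the frame's x, y, z axes.
In Python, from bench import manip, vision gives the robot as it stands.
- The arm moves only by the tool servo_tool, never from a script. Its argument "plan" is text: rows parted by semicolons, each of 5 numbers parted by spaces: the shift along the tool's x, y, z in m, then the turn about the tool's z in degrees, then the finger opening in m, from 0 to 0.0854. A call has 1 to 5 rows; each row is the pose to reach, as a shift and turn from the pose measured when the call began, along the tool's axes at that moment; what a row does not reach only later rows make up. A row lasts 1/10 s, in which the tool goes at most 50 mm and 8.59 degrees, less where a joint would pass 70% of its speed; a pose out of reach is approached as far as the arm can. A call with a gripper value outside its range is refused whole. The fingers move at their own pace and stop on an object; "squeeze" is the grip in N (left out, the last holds). Time passes only in rows, so rows that repeat a pose let the fingers close. It gives the time, the measured TCP pose, the force and the opening at its end, in the units of the state.
- manip.get_obs(): the state, without advancing time (a new reading comes with each control period).
- vision.snapshot(name): name is "scene" or "top" or "wrist"; returns (picture, depth): 420x560x3 uint8, red, green, blue; 420x560 float32, m along the optical axis (not along the pixel's ray), 0 where there is no reading.
- vision.get_calibration(name): a dict with "camera_matrix" (3x3 intrinsics, pixels), "view" (4x4, takes a point from world to camera coordinates). Camera axes: x right, y down, z forward; pixel columns grow to the right and rows downward; lengths in m; the calibration is good to about 2 mm. A picture is of the moment at which its call begins: read the wrist's pose just before it. get_calibration takes no time and is no camera call; for the wrist camera it gives the pose at the moment of the call.
- manip.hand_in(): hands the job in, once; it reports no verdict.
The state is a dict: "time": time; "joint_pos": joint angles; "joint_velocities": joint speeds; "effort": joint torques, N m; "tool_pos": TCP position; "eef_rot": TCP orientation; "ft_force": force on the tool from outside, world axes, zero at the start; "wrist_torque": the same for the moment, N m; "grip_width": finger opening in m.
Only numpy, scipy, OpenCV 4.12 (cv2) and the standard library are available. Lean on these libraries where they do the work, as an engineer would, in place of code of your own. Each camera call takes 0.05 s, during which the arm holds its last target.

TASK

The show is closing: switch off the tray lamps by sweeping a fingertip along the long switch box so that all four of its levers flip over and lie down at their off end. Do not touch the short switch box with two levers; it feeds the till and stays on.

Things in the scene. Friction and masses are not known exactly. Their poses are not given: they have to be found in the camera images.
- long_bank: Long aluminium switch box on a black base, screwed down, 60 mm wide (x), 215 long (y; end lugs add 18 each), 36 high, four steel levers in a row. Origin: centre of underside, on the table; z up; yaw within 20 degrees of 0, +y roughly the robot's left. Lever hinges at x = 0, z = 38 mm, y as listed by lever. A fingertip drawn from -y to +y, lower end 60 mm above the table, clears the fallen levers.
- long_bank_lever1 (a joint): Steel lever hinged at y = -67.5 mm of the long box: 16 mm wide (x), 6 thick, 34 long. rad: 0 on (leans 20 degrees to -y, tip 70 mm above the table), 0.35 upright, 1.55 off (lies to +y, 21 degrees above level, top 53 mm above the table). It turns freely (under 0.5 N at the tip) and once past upright drops by its own weight to the off end.
- long_bank_lever2 (a joint): The same kind of lever, hinged at y = -22.5 mm of the long box; 0 on, 1.55 off.
- long_bank_lever3 (a joint): The same kind of lever, hinged at y = +22.5 mm of the long box; 0 on, 1.55 off.
- long_bank_lever4 (a joint): The same kind of lever, hinged at y = +67.5 mm of the long box; 0 on, 1.55 off.
- short_bank: Short switch box, screwed down, to the left or right of the long one: same make, 60 mm wide (x), 125 long (y; end lugs add 18 each), 36 high, only two levers, tips 70 mm above the table. Origin: centre of its underside; z up. Not to be touched.

How it is judged (in metres and radians):
At the end, for the whole second after the job is handed in: All four levers of the long switch box lie at their off end (joint above 1.3 rad of 1.55) (value of joint each of long_bank_lever1, long_bank_lever2, long_bank_lever3, long_bank_lever4 above 1.3 rad); the robot touches nothing.
It fails at once if the short switch box was touched (contact force between short_bank and the arm above 0.3 N or contact force between short_bank and the fingers above 0.3 N).
It also fails if it takes over 32 s, if anything falls off the work surface, if the arm or the gripper's body presses on something with over 40 N, if the wrist force passes 120 N, or if a joint passes its speed limit or range.

## Working session

There is one attempt and no reset: what is moved stays moved. The work goes in short steps, Python scripts to look and compute and a tool call to move; the robot and the scene stay as the last step left them, time stands still between calls to the robot, and variables do not carry over. Pictures are saved under pics/ and viewed, and the job is handed in when it is done.

Besides the shell and the picture viewer there is one more tool, called after ">>>" as name(argument=value, ...) on one line, values as JSON. servo_tool: Moves the arm, as the interface text tells. Its arguments: {"type":"object","properties":{"plan":{"type":"string"},"squeeze":{"type":"number"}},"required":["plan"]}

```bash
mkdir -p pics && python3 - <<'E'
from bench import manip, vision
import cv2,numpy as np
for n in ("scene","top"):
    p,d=vision.snapshot(n); cv2.imwrite(f"pics/{n}1.png",p[:,:,::-1]); np.save(f"{n}_d.npy",d); np.save(f"{n}_p.npy",p)
    c=vision.get_calibration(n); np.savez(f"{n}_c.npz",K=c["camera_matrix"],V=c["view"])
o=manip.get_obs(); print(o["time"],o["tool_pos"],o["eef_rot"],o["grip_width"])
E
```

```text
0.1 [ 0.23682666 -0.63139898  0.24106539] [[ 3.51154145e-01 -9.36317439e-01 -6.47774128e-04]
 [-9.36315396e-01 -3.51154733e-01  1.95769957e-03]
 [-2.06049720e-03 -8.09334301e-05 -9.99997874e-01]] 0.08527174410644799
```

View pics/scene1.png

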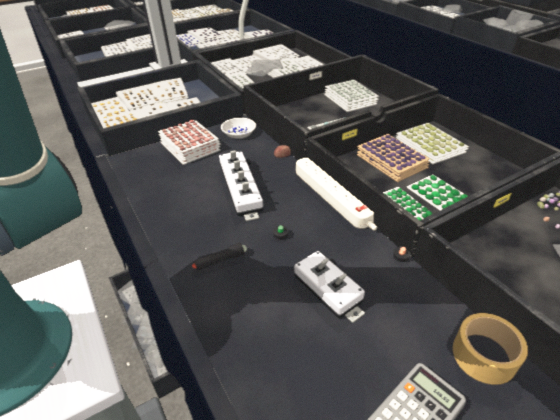

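View pics/top1.png

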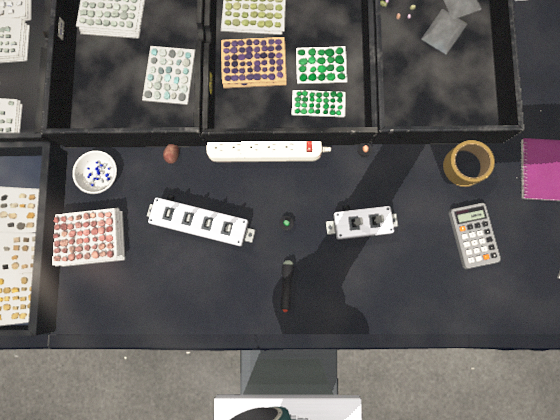

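```bash
cat > h.py <<'E'
import numpy as np
def load(n):
    c=np.load(f"{n}_c.npz"); return c["K"],c["V"],np.load(f"{n}_d.npy")
def ray(n,u,v,z):
    K,V,_=load(n); R,t=V[:3,:3],V[:3,3]; C=-R.T@t; d=R.T@np.linalg.inv(K)@[u,v,1]
    return C+d*(z-C[2])/d[2]
def dep(n,u,v):
    K,V,D=load(n); R,t=V[:3,:3],V[:3,3]; z=D[int(round(v)),int(round(u))]
    return R.T@(np.linalg.inv(K)@[u,v,1]*z-t)
E
python3 - <<'E'
from h import *
import cv2
p=np.load("top_p.npy")[:,:,::-1]
cv2.imwrite("pics/c1.png",cv2.resize(p[190:255,140:260],None,fx=6.5,fy=6.5,interpolation=cv2.INTER_CUBIC))
for u,v in [(200,222),(160,205),(240,235),(363,223),(288,250),(290,225),(268,150)]: print(u,v,dep("top",u,v).round(4),ray("top",u,v,0.036).round(4))
# fit top faces by depth
K,V,D=load("top")
uu,vv=np.meshgrid(np.arange(560),np.arange(420))
P=(np.linalg.inv(K)@np.stack([uu.ravel(),vv.ravel(),np.ones(uu.size)]))*D.ravel()
W=(V[:3,:3].T@(P-V[:3,3:4])).T.reshape(420,560,3)
for (a,b,c,d) in [(145,255,192,248),(325,400,200,242)]:
    w=W[c:d,a:b].reshape(-1,3); col=p[c:d,a:b].reshape(-1,3).min(1)
    m=(w[:,2]>.028)&(w[:,2]<.045)&(col>140)
    q=w[m][:,:2].astype(np.float32); r=cv2.minAreaRect(q); print(m.sum(),np.median(w[m][:,2]),r)
E
```

```text
200 222 [0.5291 0.1913 0.0359] [0.529  0.1913 0.036 ]
160 205 [0.5676 0.2812 0.037 ] [0.5678 0.2816 0.036 ]
240 235 [0.4997 0.1025 0.0354] [0.4997 0.1025 0.036 ]
363 223 [ 0.5238 -0.1666  0.0401] [ 0.5243 -0.1673  0.036 ]
288 250 [ 0.4681 -0.0025  0.0034] [ 0.4662 -0.0027  0.036 ]
290 225 [ 0.5237 -0.0074  0.0138] [ 0.521  -0.0074  0.036 ]
268 150 [0.6927 0.0412 0.0325] [0.6916 0.041  0.036 ]
2149 0.035859416125109074 ((0.5327145457267761, 0.1986338496208191), (0.21502536535263062, 0.05996411293745041), 75.70035552978516)
1195 0.03557448662121657 ((0.5273180603981018, -0.16864247620105743), (0.05909675732254982, 0.12502498924732208), 5.9163498878479)
```

View pics/c1.png

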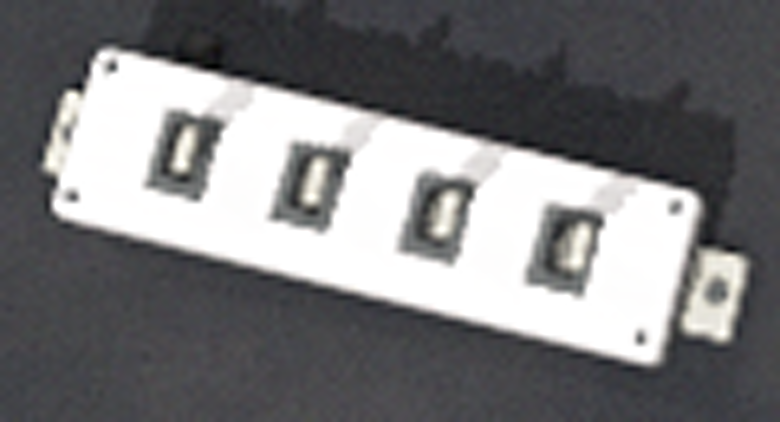

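>>> servo_tool(plan="-0.566 -0.494 0 -55 0;-0.566 -0.494 0 -55 0;-0.566 -0.494 0 -55 0;-0.566 -0.494 0 -55 0;-0.566 -0.494 0 -55 0", squeeze=20)

```text
time: 0.6
tool_pos: [0.3247, -0.3957, 0.2417]
eef_rot: [[0.898, -0.441, -0.001], [-0.441, -0.898, 0.002], [-0.002, -0.002, -1.0]]
ft_force: [1.2, -0.2, 0.5]
grip_width: 0.0123
```

```bash
cat > go.py <<'E'
import numpy as np,sys
from bench import manip
o=manip.get_obs(); p=np.array(o["tool_pos"]); R=np.array(o["eef_rot"])
c=np.array([.5327,.1986]); a=np.radians(-14.3); Y=np.array([-np.sin(a),np.cos(a)]); X=np.array([np.cos(a),np.sin(a)])
ly,z=float(sys.argv[1]),float(sys.argv[2]); t=np.r_[c+ly*Y,z]
print(o["time"],p.round(4),"local",((p[:2]-c)@X).round(4),((p[:2]-c)@Y).round(4),"F",np.round(o["ft_force"],2),o["grip_width"],"J",np.round(o["joint_pos"],0))
ang=np.degrees(np.arctan2(R[1,0],R[0,0])); print("shift",(R.T@(t-p)).round(4),"turn",round(-(-14.3-ang),1),"tilt",R[:,2].round(4))
E
python3 go.py -0.13 0.241
```

```text
0.6 [ 0.3247 -0.3957  0.2417] local -0.0547 -0.6273 F [ 1.15 -0.18  0.5 ] 0.012289389804304872 J [-53.  -3. 112.   0.  71. -27.]
shift [-0.0486 -0.4979  0.0017] turn -11.9 tilt [-7.0e-04  2.4e-03 -1.0e+00]
```

>>> servo_tool(plan="-0.049 -0.498 0.002 -11.9 0;-0.049 -0.498 0.002 -11.9 0;-0.049 -0.498 0.002 -11.9 0;-0.049 -0.498 0.002 -11.9 0;-0.049 -0.498 0.002 -11.9 0")

```text
time: 1.1
tool_pos: [0.412, -0.1616, 0.2413]
eef_rot: [[0.969, -0.247, -0.001], [-0.247, -0.969, 0.002], [-0.001, -0.002, -1.0]]
ft_force: [1.3, 0.0, -0.2]
grip_width: -0.0
```

```bash
python3 go.py -0.13 0.2
```

```text
1.1 [ 0.412  -0.1616  0.2413] local -0.028 -0.3789 F [ 1.34  0.   -0.25] -8.188928258595954e-06 J [-25. -11. 119.   0.  72. -10.]
shift [ 0.0281 -0.2488  0.0418] turn 0.0 tilt [-6.0e-04  2.4e-03 -1.0e+00]
```

>>> servo_tool(plan="0.028 -0.249 0 0 0;0.028 -0.249 0 0 0;0.028 -0.249 0 0 0;0.028 -0.249 0 0 0;0.028 -0.249 0 0 0")

```text
time: 1.6
tool_pos: [0.4997, 0.0726, 0.2416]
eef_rot: [[0.969, -0.246, -0.001], [-0.246, -0.969, 0.002], [-0.001, -0.002, -1.0]]
ft_force: [0.5, -0.1, 0.5]
grip_width: -0.0001
```

```bash
python3 go.py -0.13 0.085
```

```text
1.6 [0.4997 0.0726 0.2416] local -0.0008 -0.1303 F [ 0.53 -0.1   0.53] -0.00010509514852076114 J [  5.  -3. 112.   0.  71.  20.]
shift [0.001  0.     0.1566] turn 0.0 tilt [-5.0e-04  2.2e-03 -1.0e+00]
```

>>> servo_tool(plan="0.001 0 0.05 0 0;0.001 0 0.1 0 0;0.001 0 0.15 0 0;0.001 0 0.17 0 0;0.001 0 0.17 0 0")

```text
time: 2.1
tool_pos: [0.4961, 0.0725, 0.067]
eef_rot: [[0.969, -0.246, -0.01], [-0.246, -0.969, 0.001], [-0.01, 0.001, -1.0]]
ft_force: [0.1, -1.0, -0.5]
grip_width: 0.0001
```

```bash
python3 go.py 0.09 0.0715; python3 - <<'E'
from bench import manip, vision
import cv2,numpy as np
for n in ("scene","wrist"):
    p,d=vision.snapshot(n); np.save(f"{n}_d.npy",d); np.save(f"{n}_p.npy",p)
    c=vision.get_calibration(n); np.savez(f"{n}_c.npz",K=c["camera_matrix"],V=c["view"])
    if n=="scene":
        K,V=np.array(c["camera_matrix"]),np.array(c["view"])
        q=V@np.r_[manip.get_obs()["tool_pos"],1]; q=K@q[:3]; print(q[:2]/q[2])
        p=cv2.resize(p[100:260,170:330],None,fx=3.7,fy=3.7,interpolation=cv2.INTER_CUBIC)
    cv2.imwrite(f"pics/{n}2.png",p[:,:,::-1])
E
```

```text
2.1 [0.4961 0.0725 0.067 ] local -0.0043 -0.1313 F [ 0.12 -0.97 -0.5 ] 0.00011169429424172379 J [  5.   7. 122.   0.  52.  20.]
shift [ 0.0045 -0.2213 -0.0049] turn 0.1 tilt [-0.0104  0.0013 -0.9999]
[248.6569357  195.74595787]
```

View pics/scene2.png

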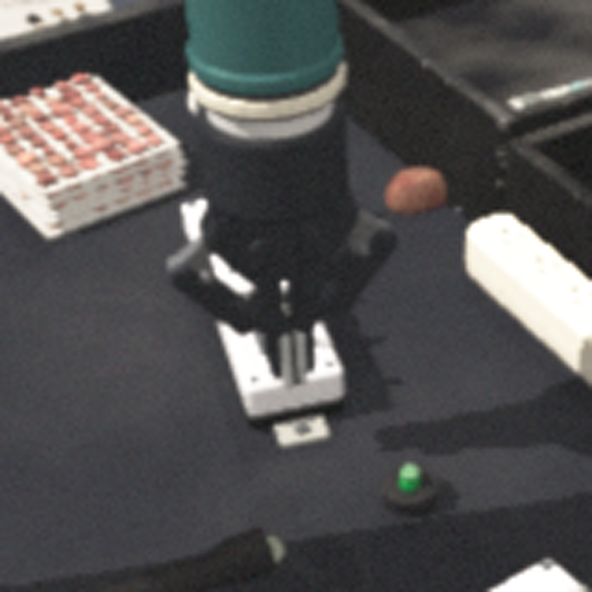

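View pics/wrist2.png

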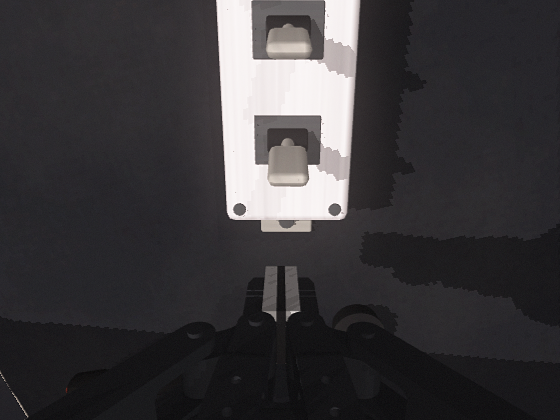

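The scene crop shows the closed fingers in front of the box's near end (crop about 290,370). In the wrist view the finger seam (281,285) lines up with the levers (288,170), and both visible levers lean toward the fingers. I'll settle at sweep height first.

>>> servo_tool(plan="0.0045 0 -0.005 0 0;0.0045 0 -0.005 0 0;0.0045 0 -0.005 0 0;0.0045 0 -0.005 0 0")

```text
time: 2.6
tool_pos: [0.5058, 0.0716, 0.0778]
eef_rot: [[0.969, -0.246, 0.001], [-0.246, -0.969, 0.002], [0.0, -0.002, -1.0]]
ft_force: [-0.1, -0.5, 0.9]
grip_width: 0.0001
```

```bash
python3 go.py 0.125 0.0715
```

```text
2.6 [0.5058 0.0716 0.0778] local 0.0053 -0.1297 F [-0.08 -0.5   0.85] 0.00013162533563461704 J [  5.   7. 121.   0.  52.  19.]
shift [-0.0051 -0.2547  0.0069] turn 0.0 tilt [ 9.0e-04  2.3e-03 -1.0e+00]
```

>>> servo_tool(plan="-0.005 0 0.0065 0 0;-0.005 0 0.0065 0 0;-0.005 0 0.0065 0 0;-0.005 0 0.0065 0 0;-0.005 0 0.0065 0 0")

```text
time: 3.1
tool_pos: [0.501, 0.0729, 0.0713]
eef_rot: [[0.969, -0.246, 0.001], [-0.246, -0.969, 0.002], [0.0, -0.002, -1.0]]
ft_force: [-0.0, -0.5, 0.0]
grip_width: 0.0002
```

```bash
python3 go.py 0.125 0.0715
```

```text
3.1 [0.501  0.0729 0.0713] local 0.0003 -0.1297 F [-0.01 -0.51  0.02] 0.00024125487682553873 J [  5.   7. 121.   0.  52.  20.]
shift [-2.000e-04 -2.547e-01  4.000e-04] turn 0.0 tilt [ 8.0e-04  2.3e-03 -1.0e+00]
```

>>> servo_tool(plan="0 -0.015 0 0 0;0 -0.030 0 0 0;0 -0.045 0 0 0;0 -0.060 0 0 0;0 -0.075 0 0 0")

```text
time: 3.6
tool_pos: [0.5198, 0.1473, 0.0715]
eef_rot: [[0.969, -0.246, 0.001], [-0.246, -0.969, 0.002], [0.0, -0.003, -1.0]]
ft_force: [0.6, -0.5, 0.2]
grip_width: 0.0001
```

```bash
python3 go.py 0.1 0.0715
```

```text
3.6 [0.5198 0.1473 0.0715] local 0.0002 -0.0529 F [ 0.59 -0.55  0.16] 0.00014296620642619706 J [ 13.  10. 117.   0.  52.  27.]
shift [ 0.     -0.1529  0.0004] turn 0.1 tilt [ 0.001   0.0024 -1.    ]
```

>>> servo_tool(plan="0 -0.015 0 0 0;0 -0.030 0 0 0;0 -0.045 0 0 0;0 -0.060 0 0 0;0 -0.075 0 0 0")

```text
time: 4.1
tool_pos: [0.5385, 0.2213, 0.0716]
eef_rot: [[0.969, -0.246, 0.001], [-0.246, -0.969, 0.002], [0.0, -0.003, -1.0]]
ft_force: [-0.1, 0.8, 0.0]
grip_width: -0.0
```

```bash
python3 go.py 0.105 0.0715
```

```text
4.1 [0.5385 0.2213 0.0716] local 0.0001 0.0234 F [-0.09  0.78  0.04] -1.5811692783449214e-05 J [ 20.  14. 112.   0.  53.  34.]
shift [ 0.0001 -0.0816  0.0003] turn 0.1 tilt [ 0.001   0.0024 -1.    ]
```

>>> servo_tool(plan="0 -0.016 0 0 0;0 -0.032 0 0 0;0 -0.048 0 0 0;0 -0.066 0 0 0;0 -0.080 0 0 0")

```text
time: 4.6
tool_pos: [0.5587, 0.3005, 0.0719]
eef_rot: [[0.969, -0.245, 0.001], [-0.245, -0.969, 0.003], [0.001, -0.003, -1.0]]
ft_force: [-0.6, 1.1, 0.4]
grip_width: 0.0001
```

```bash
python3 go.py 0.105 0.2
```

```text
4.6 [0.5587 0.3005 0.0719] local -0.0 0.1051 F [-0.59  1.15  0.39] 0.0001225367807938098 J [ 26.  19. 106.   0.  55.  40.]
shift [ 1.000e-04 -2.000e-04 -1.281e-01] turn 0.1 tilt [ 0.0013  0.0027 -1.    ]
```

Raise straight up, then move back clear for a view.

>>> servo_tool(plan="0 0 -0.04 0 0;0 0 -0.08 0 0;0 0 -0.12 0 0;0 0 -0.16 0 0;0 0 -0.16 0 0")

```text
time: 5.1
tool_pos: [0.5624, 0.3025, 0.2403]
eef_rot: [[0.969, -0.245, 0.013], [-0.245, -0.969, 0.009], [0.011, -0.012, -1.0]]
ft_force: [1.5, 0.7, 1.8]
grip_width: -0.0002
```

>>> servo_tool(plan="0 0.05 0 0 0;0 0.1 0 0 0;0 0.15 0 0 0;0 0.2 0 0 0;0 0.25 0 0 0")

```text
time: 5.6
tool_pos: [0.5003, 0.0589, 0.237]
eef_rot: [[0.97, -0.245, 0.013], [-0.245, -0.97, 0.008], [0.011, -0.011, -1.0]]
ft_force: [1.6, -0.4, -0.3]
grip_width: -0.0002
```

```bash
python3 - <<'E'
from bench import manip, vision
import cv2,numpy as np
for n in ("scene","wrist"):
    p,d=vision.snapshot(n)
    if n=="scene":
        p=cv2.resize(p[120:250,170:300],None,fx=4.5,fy=4.5,interpolation=cv2.INTER_CUBIC)
    cv2.imwrite(f"pics/{n}3.png",p[:,:,::-1])
E
python3 go.py 0 0.2
```

```text
5.7 [0.4995 0.0556 0.2367] local 0.0032 -0.1468 F [0.89 0.94 0.22] 7.09502541567541e-05 J [  3.  -4. 113.   0.  70.  18.]
shift [-0.0041 -0.1464  0.038 ] turn -0.2 tilt [ 0.0117  0.0061 -0.9999]
```

View pics/scene3.png

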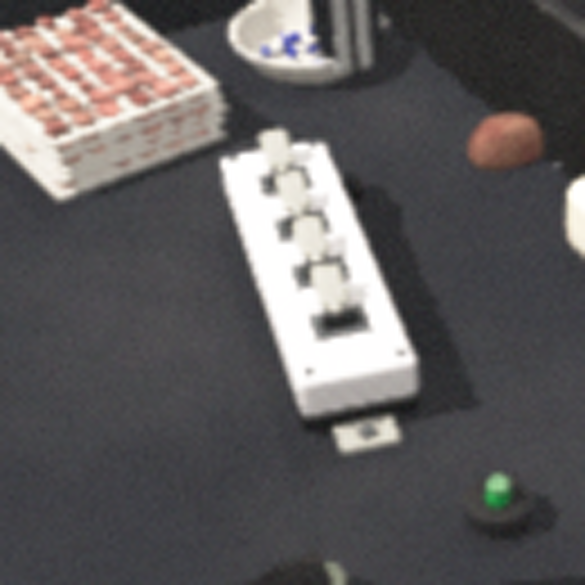

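View pics/wrist3.png

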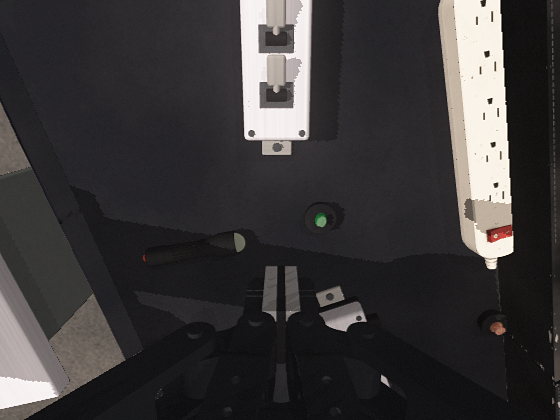

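The scene crop shows all four levers lying toward the far (+y) end, at about (330,285), (310,235), (293,190) and (275,148). The wrist view confirms the nearest two. I'll do one settling row, a depth check, then hand in.

>>> servo_tool(plan="0 0 -0.01 0 0;0 0 -0.01 0 0;0 0 -0.01 0 0")

```text
time: 6.0
tool_pos: [0.5003, 0.0568, 0.2474]
eef_rot: [[0.968, -0.249, 0.013], [-0.249, -0.968, 0.007], [0.011, -0.01, -1.0]]
ft_force: [0.7, 0.3, -0.4]
grip_width: -0.0002
```

```bash
python3 - <<'E'
from bench import manip, vision
import numpy as np
n="scene"; p,D=vision.snapshot(n); c=vision.get_calibration(n); K=np.array(c["camera_matrix"]);V=np.array(c["view"])
uu,vv=np.meshgrid(np.arange(560),np.arange(420))
P=(np.linalg.inv(K)@np.stack([uu.ravel(),vv.ravel(),np.ones(uu.size)]))*D.ravel()
W=(V[:3,:3].T@(P-V[:3,3:4])).T
c0=np.array([.5327,.1986]); a=np.radians(-14.3); Y=np.array([-np.sin(a),np.cos(a)]); X=np.array([np.cos(a),np.sin(a)])
lx,ly=(W[:,:2]-c0)@X,(W[:,:2]-c0)@Y
for h in (-.0675,-.0225,.0225,.0675):
    m=(abs(lx)<.012)&(W[:,2]>.044)&(W[:,2]<.09)&(ly>h-.008)&(ly<h+.037)
    print(h,m.sum(),"ly-h",np.percentile(ly[m]-h,[5,95]).round(3),"z",np.percentile(W[m,2],[50,95]).round(3))
o=manip.get_obs(); print(o["time"],o["tool_pos"],o["ft_force"])
E
```

```text
-0.0675 52 ly-h [0.009 0.027] z [0.048 0.051]
-0.0225 47 ly-h [0.008 0.028] z [0.048 0.051]
0.0225 46 ly-h [0.007 0.028] z [0.047 0.05 ]
0.0675 44 ly-h [0.007 0.028] z [0.047 0.051]
6.05 [0.49997977 0.05685483 0.24700488] [ 0.28682978 -0.77769654  0.08233787]
```

All four match the off pose: they lie to +y, with tops near 51 mm.

```bash
python3 -c "
from bench import manip
print(manip.hand_in())"
```

```text
the job is handed in; nothing more can be done
None
```

All four levers of the long switch box are off, and I handed the job in at about 6 s of the 32 s allowed. The hand-in gives no verdict.

- **Sweep:** I found the box in the top view at about (0.533, 0.199) m, turned −14.3°; its measured size matched the 215 × 60 mm given. I then drew the closed fingertips along it from −y to +y, about 60 mm above the table, and lifted away.
- **Levers:** The last pictures and depth readings show each lever lying toward +y, with its top about 51 mm above the table. The off end should be 53 mm, so they agree within the camera's error.
- **Short box and contact:** The fingertips stayed more than 0.2 m above the table wherever they passed near the short box, so they never touched it. The arm ended clear of everything at 0.247 m, and wrist readings stayed under about 2.5 N.
- **Disagreement:** My first height correction, made before the arm had settled, put it about 6 mm too high. I corrected that before starting the sweep; no other check disagreed.

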